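# Stamp a plate in the sloped marking jig

## Task

Swing the jig's hold-down bar over so that it drops into its catch across the plate. Then take the sprung hand stamp by its handle, press it evenly, flat and without ramming, onto the plate centred in the engraved square outline with its sides parallel to it, until its foot is pushed nearly fully home, hold it there for a moment, and lift it off cleanly without sliding. Stand the stamp upright in its wooden tray again and leave the bar down, the plate where it is and everything else on the bench alone.

Things in the scene. Friction and masses are not known exactly. Their poses are not given: they have to be found in the camera images.
- mark (a point): centre of the engraved square outline (60 mm square, thin dark lines) on the upper face of the aluminium plate in the jig. Axes: z = out of the plate (28 degrees from vertical, leaning to the jig's low side, which faces the robot), x = up the slope, y = level, along the jig's width; the outline's sides run along x and y
- latch_pivot (a point): pivot of the steel hold-down bar, at the jig's +y side, 60 mm up the slope from the outline's centre line and 15 mm above the plate's face. It turns with the bar: its x axis is the hinge axis (parallel to the mark's x axis, up the slope), its -y axis points along the bar to the knob, which is 187 mm away
- latch_knob (a point): centre of the black ball (26 mm across) on the end of the steel hold-down bar (14 mm wide, 10 mm thick). The bar at first stands up, leaning 25 degrees outwards (to mark +y) beyond the perpendicular to the plate, against its stop; pushed or carried past the perpendicular towards mark -y it falls by its own weight into the forked catch at the jig's -y side. It takes under 2 N at the ball
- latch_bar (a joint): angle of the hold-down bar, rad: 0 = lying down in the catch, parallel to the plate, 1.57 = perpendicular to the plate, 2.0 = farthest open; knob = pivot + 187 mm * (-cos(angle) along mark y, + sin(angle) along mark z)
- stamp_grip (a point): centre of the wooden square handle (30 x 30 mm, 54 mm long) of the hand stamp, 88 mm above its lower face. z = up along the stamp; x, y square to the handle's flats. The stamp is 116 mm tall, 0.3 kg; below the handle a round steel sleeve 42 mm across reaches from 36 to 62 mm above the lower face, below it a stem and a square foot 46 x 46 x 12 mm, parallel to the flats
- foot_face (a point): centre of the lower face of the stamp's foot, the face that goes onto the plate; z = up along the stamp, x and y along its sides (parallel to the handle's)
- stamp_foot (a joint): how far the sprung foot is pushed up into the stamp, m: 0 = extended, 0.012 = fully home; the spring takes 5 N to start and 11 N when home
- rest_floor (a point): centre of the inner floor (5 mm above the bench) of the wooden tray, 100 x 100 mm outside, 90 x 90 mm inside, rim 12 mm above the bench, in which the stamp stands; fixed
- block_mid (a point): centre of the brown sanding block, 65 x 112 x 32 mm, a bystander
- tape_mid (a point): centre of the roll of masking tape, 110 mm across, 25 mm high, a bystander
- offcut_mid (a point): centre of the sawn wood offcut, 50 x 105 x 22 mm, a bystander
- jig: fixed steel marking jig, base 170 x 200 mm, origin under the base's centre; its sloped bed is 150 (up the slope) x 190 mm and carries the plate (124 x 112 x 8 mm) between two ways that stand 2 mm above the plate. The plate slides along the ways only with more than 12 N
Mind the look-alikes: they are no part of the job. What is shaped like the part that bears stamp_grip but green or pink is not meant.

How it is judged:
By the outcome, as a careful person would: the job done as asked, in the order asked, and still so for the second after the job is handed in, with the robot touching nothing.
It also fails if it takes over 67 s, if anything falls off the work surface, if the arm or the gripper's body presses on something with over 40 N, if the wrist force passes 120 N, or if a joint passes its speed limit or range.

## Robot

A 6-joint arm with a two-finger parallel gripper is mounted at the origin on a cart in front of the work surface, level with it; the furniture and walls round the work are solid. World frame = base frame: x ahead of the robot, y to its left, z up, the work surface at z = 0. Lengths are in m, angles in rad, forces in N, time in s.
With the tool pointing down it reaches from about 0.35 to 0.875 m from the base axis. Payload 15.5 kg.
Tool frame: the origin (TCP) lies midway between the tips of the shut fingers; the grasp point (between the pads) lies 19 mm behind it; z points along the fingers, y is the line along which they close (so a half turn about z gives the same grasp; the last joint's range is limited). The gripper opens to 85 mm and grips with 20 to 120 N. Pads are 22 mm wide; open, the fingers measure 114 mm over their backs; the gripper's body (76 mm by 85 mm) begins 54 mm behind the grasp point. The pads swing forward as they close: fully open they stand 13 mm farther back than shut.
Start: joints at [-1.288, 0.494, 1.345, -0, 1.302, -0.096], TCP at [0.231, -0.581, 0.231] pointing down, gripper open.
Joint ranges: [-2.91, 2.91], [-0.82, 2.16], [0.22, 2.67], [-1.22, 4.37], [0.12, 2.79], [-3.08, 3.08]. Speed limits (rad/s): [1.89, 1.89, 2.57, 3.01, 3.01, 3.01].

## Interface

Orientations are given as a rotation vector (axis times angle).
In Python, from cell import bot, vision gives the robot as it stands.
- The arm moves only by the tool send_rows, never from a script. Its arguments are lists of equal length, an entry for each row: "delta_rot": the turn, a rotation vector about the tool's x, y, z in units of 8 degrees (1.0 is 8 degrees), a list of three; "dp": the shift along the tool's x, y, z in units of 25 mm (1.0 is 25 mm), a list of three; "claw": the closure in counts, from 0 (fully open) to 255 (shut). A call has 1 to 20 rows; each row shifts and turns the commanded pose from where the row before left it, along the tool's axes as they then stand; what a row does not reach is not made up. A row lasts 1/8 s, in which the tool goes at most 62.5 mm and 10.7 degrees, less where a joint would pass 70% of its speed; a pose out of reach is approached as far as the arm can. A call is refused whole if a number of a shift passes 1 or a number of a turn 1, either way. A call with a gripper value outside its range is refused whole. The fingers move at their own pace and stop on an object; "force" is the grip in N (left out, the last holds). Time passes only in rows, so rows that do not move let the fingers close. It gives the time, the measured TCP pose, the force, the opening and the grip force at its end, in the units of the state.
- bot.read_state(): the state, without advancing time (a new reading comes with each control period).
- vision.grab_frame(name): name is "scene" or "side" or "wrist"; returns the picture (480x640x3 uint8, red, green, blue); there is no depth.
- vision.get_calibration(name): a dict with "vfov" (degrees; the focal length in pixels is half the picture's height over the tangent of half this angle, whatever the lens; pixels are square), "cx", "cy" (the principal point, pixels), "D" ([k1, k2, p1, p2, k3] as OpenCV has them; the pictures are not rectified), "world_from_camera" (4x4, takes a point from camera to world coordinates). Camera axes: x right, y up, looking along -z (the intrinsics and any distortion apply to the point x, -y, -z); pixel columns grow to the right and rows downward; lengths in m; the calibration is good to about 2 mm. A picture is of the moment at which its call begins: read the wrist's pose just before it. get_calibration takes no time and is no camera call; for the wrist camera it gives the pose at the moment of the call.
- bot.sign_off(): hands the job in; it is judged then, once.
The state is a dict: "t": time; "qpos": joint angles; "joint_vel": joint speeds; "joint_torque": joint torques, N m; "tool_pos": TCP position; "ee_rot": TCP orientation; "wrist_force": force on the tool from outside, world axes, zero at the start; "torque": the same for the moment, N m; "finger_gap": opening from 0.0 (shut) to 1.0 (fully open); "grip_force": force on a finger pad.
Only numpy, scipy, OpenCV 4.12 (cv2) and the standard library are available. Lean on these libraries where they do the work, as an engineer would, in place of code of your own. Each camera call takes 0.05 s, during which the arm holds its last target. There are 200 camera calls.

## Working session

There is one attempt and no reset: what is moved stays moved. The work goes in short steps, Python scripts to look and compute and a tool call to move; the robot and the scene stay as the last step left them, time stands still between calls to the robot, and variables do not carry over. Pictures are saved under pics/ and viewed, at most 10 in all, crops included, and the job is handed in when it is done.

Besides the shell and the picture viewer there is one more tool, called after "Emit:" by a JSON object that holds its "api" and its "payload", one argument or row to a line. send_rows: Moves the arm, as the interface text tells. Its arguments: {"type":"object","properties":{"delta_rot":{"type":"array"},"dp":{"type":"array"},"claw":{"type":"array"},"force":{"type":"number"}},"required":["delta_rot","dp","claw"]}

```bash
ls; mkdir -p pics; python3 - <<'E'
from cell import bot, vision
import cv2,numpy as np
s=bot.read_state();print(s)
for n in("scene","side"):
    f=vision.grab_frame(n);cv2.imwrite(f"pics/{n}0.png",f[:,:,::-1]);c=vision.get_calibration(n);print(n,c)
c=vision.get_calibration("wrist");print(c)
E
```

```text
pics
{'t': 0.0, 'qpos': array([-1.28849813e+00,  4.94222010e-01,  1.34614550e+00, -4.73945600e-05,
        1.30252869e+00, -9.55103548e-02]), 'joint_vel': array([ 0.0003802 ,  0.00071164,  0.00137854,  0.00036146,  0.00133125,
       -0.00159464]), 'joint_torque': array([-1.14322000e-03, -8.82180905e+01, -3.83877110e+01, -2.41597882e-04,
        1.01821404e-02,  2.92901848e-05]), 'tool_pos': array([ 0.23042916, -0.58056248,  0.23067126]), 'ee_rot': array([-3.08443123e+00, -5.89713498e-01,  2.62307348e-04]), 'wrist_force': array([ 0.21817771,  0.39754512, -0.01309218]), 'torque': array([ 0.04020978, -0.02622246,  0.03048951]), 'grip_force': 0.0, 'finger_gap': 0.9978678156171751}
scene {'vfov': 43.374947360477215, 'cx': 321.9269765318869, 'cy': 244.9490215148968, 'D': array([-0.15802695,  0.        ,  0.        ,  0.        ,  0.        ]), 'world_from_camera': array([[ 8.60677093e-01,  2.54455152e-01, -4.41007389e-01,
        -1.32977314e-01],
       [-5.09150849e-01,  4.29121589e-01, -7.46069752e-01,
        -1.41266171e+00],
       [-5.95500481e-04,  8.66664432e-01,  4.98891178e-01,
[... 365 characters left out ...]
  [-0.07688799, -0.63180475,  0.77130473,  0.70955584],
       [ 0.00915876,  0.77311458,  0.63420026,  0.81419575],
       [ 0.        ,  0.        ,  0.        ,  1.        ]])}
{'vfov': 60.32313069495448, 'cx': 318.1135106666558, 'cy': 231.20259890609586, 'D': array([-0.07535471,  0.        ,  0.        ,  0.        ,  0.        ]), 'world_from_camera': array([[ 3.69701795e-01,  8.87799620e-01,  2.74102933e-01,
         2.99239830e-01],
       [-9.29150061e-01,  3.53522831e-01,  1.08174730e-01,
        -5.53241708e-01],
       [-8.64160849e-04, -2.94675148e-01,  9.55597096e-01,
         3.73414299e-01],
       [ 0.00000000e+00,  0.00000000e+00,  0.00000000e+00,
         1.00000000e+00]])}
```

View pics/scene0.png

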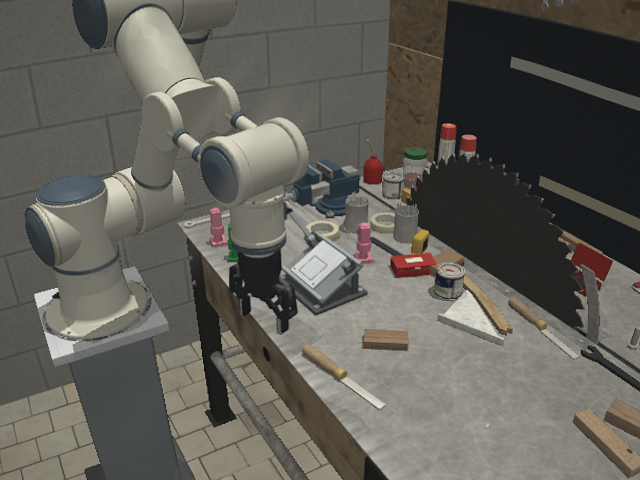

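View pics/side0.png

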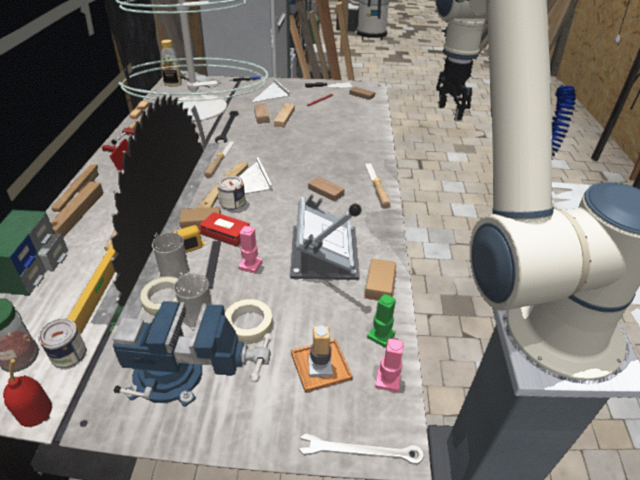

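Scene view: the jig is at about (322,270), partly beside the gripper. Side view: the jig is at (325,240), the black knob at (354,210), the tray at (321,363) with the wooden-handled stamp, and the green and pink decoys nearby. I'll zoom in on the side view.

```bash
cat > h.py <<'E'
import numpy as np, cv2
from cell import bot, vision
from scipy.spatial.transform import Rotation as R
def K(c):
    f=240/np.tan(np.radians(c["vfov"]/2)); return np.array([[f,0,c["cx"]],[0,f,c["cy"]],[0,0,1.]])
def ray(c,uv):
    p=cv2.undistortPoints(np.array(uv,float).reshape(-1,1,2),K(c),c["D"]).reshape(-1,2)
    T=c["world_from_camera"]; d=np.c_[p[:,0],-p[:,1],-np.ones(len(p))]@T[:3,:3].T
    return T[:3,3],d/np.linalg.norm(d,axis=1)[:,None]
def onz(c,uv,z):
    o,d=ray(c,uv); return o+d*((z-o[2])/d[:,2])[:,None]
def onplane(c,uv,p0,n):
    o,d=ray(c,uv); return o+d*(((p0-o)@n)/(d@n))[:,None]
def proj(c,P):
    T=np.linalg.inv(c["world_from_camera"]); q=np.atleast_2d(P)@T[:3,:3].T+T[:3,3]
    q=q*[1,-1,-1]; return cv2.projectPoints(q,np.zeros(3),np.zeros(3),K(c),c["D"])[0].reshape(-1,2)
def tri(c1,a,c2,b):
    o1,d1=ray(c1,[a]);o2,d2=ray(c2,[b]);A=np.c_[d1[0],-d2[0]]
    s=np.linalg.lstsq(A,o2-o1,rcond=None)[0]; p,q=o1+s[0]*d1[0],o2+s[1]*d2[0]; return (p+q)/2,np.linalg.norm(p-q)
E
python3 - <<'E'
import cv2,numpy as np
a=cv2.imread("pics/side0.png")[190:400,280:420];a=cv2.resize(a,None,fx=2.8,fy=2.8,interpolation=cv2.INTER_CUBIC)
b=cv2.imread("pics/scene0.png")[220:320,270:380];b=cv2.resize(b,None,fx=3.6,fy=3.6,interpolation=cv2.INTER_CUBIC)
o=np.zeros((588,800,3),np.uint8);o[:,:392]=a[:588];o[:360,400:796]=b[:360];cv2.imwrite("pics/crop0.png",o)
E
```

```text
(no output)
```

View pics/crop0.png

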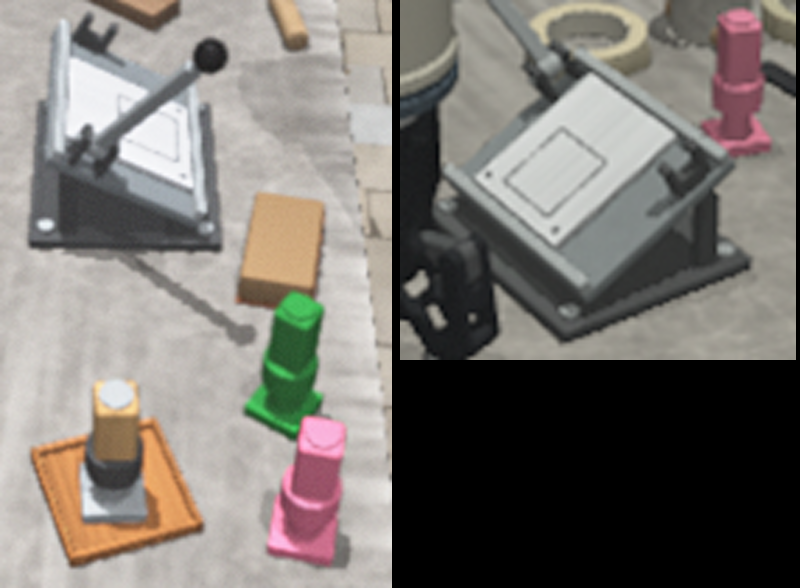

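Side crop: the tray corners, the stamp top at about (116,393) crop px, and the knob at (211,56). Scene crop: the outline corners at (566,128), (606,162), (547,214) and (505,180).

```bash
python3 - <<'E'
from h import *
from scipy.optimize import least_squares
cs,cd=vision.get_calibration("scene"),vision.get_calibration("side")
S=lambda L:[(270+(x-400)/3.6,220+y/3.6) for x,y in L]
D=lambda L:[(280+x/2.8,190+y/2.8) for x,y in L]
def M(p): return p[:3],(R.from_euler('z',p[3])*R.from_euler('y',-28,degrees=True)).as_matrix()
q=np.array([[1,1,0],[1,-1,0],[-1,-1,0],[-1,1,0]])*.03
us=np.array(S([(566,128),(606,162),(547,214),(505,180)])); ud=np.array(D([(118,95),(178,113),(180,162)])); uk=np.array(D([(211,56)]))
def kn(p): o,m=M(p); return o+m@[.06,p[4]+.187*np.sin(np.radians(25)),.015+.187*np.cos(np.radians(25))]
def f(p):
    o,m=M(p);P=o+q@m.T
    return np.r_[(proj(cs,P)-us).ravel(),(proj(cd,P[[1,2,3]])-ud).ravel(),(proj(cd,kn(p))-uk).ravel()]
r=least_squares(f,[.5,-.2,.1,0,.09]);p=r.x
print("mark",p[:3],"yaw",np.degrees(p[3]),"pivoty",p[4],"res",np.round(r.fun,1)); print("R",M(p)[1]); print("knob",kn(p),"pivot",M(p)[0]+M(p)[1]@[.06,p[4],.015])
t=onz(cd,D([(32,452),(150,422),(203,520),(75,560)]),.012);print("tray",t[:,:2],t.mean(0)); e=t-np.roll(t,1,0);print(np.degrees(np.arctan2(e[:,1],e[:,0])),np.linalg.norm(e,axis=1))
print("top",onz(cd,D([(116,393)]),.121)); b=onz(cd,D([(82,520),(145,518)]),.006);print("footedge",b)
for n,L,z in(("green",[(298,305)],.12),("pink",[(322,430)],.12),("block",[(285,205),(245,285)],.032)):print(n,onz(cd,D(L),z))
E
```

```text
mark [ 0.54537024 -0.2160821   0.06683843] yaw 3.8664922738930585 pivoty 0.07826647244690352 res [-1.5  0.  -0.1  0.1 -0.2  0.7 -0.7  0.2  0.1 -1.2 -1.1  1.3 -0.8 -1.1
 -0.2  0. ]
R [[ 8.80937903e-01 -6.74318132e-02 -4.68402991e-01]
 [ 5.95387571e-02  9.97723885e-01 -3.16573187e-02]
 [ 4.69471563e-01  3.46944695e-18  8.82947593e-01]]
knob [ 0.50120898 -0.06141184  0.2578925 ] pivot [ 0.58592282 -0.13489631  0.10825094]
tray [[0.61511408 0.10927763]
 [0.52902737 0.07389749]
 [0.48769221 0.15873598]
 [0.57559743 0.19869012]] [0.55185777 0.13515031 0.012     ]
[ -66.15653793 -157.65819432  115.97635321   24.44245494] [0.09775561 0.0930735  0.09437248 0.09655911]
top [[0.55352311 0.13774652 0.121     ]]
footedge [[0.5736811  0.16150649 0.006     ]
 [0.52885466 0.15614212 0.006     ]]
green [[0.42816789 0.04579493 0.12      ]]
pink [[0.4169915  0.15743442 0.12      ]]
block [[ 0.4208542  -0.15802811  0.032     ]
 [ 0.45729844 -0.05743645  0.032     ]]
```

Emit:
{"api": "send_rows", "payload": {
  "delta_rot": [
    [0,0,0.74],
    [0,0,0.74],
    [0,0,0.74],
    [0,0,0],
    [0,0,0],
    [0,0,0],
    [0,0,0],
    [0,0,0],
    [0,0,0],
    [0,0,0],
    [0,0,0],
    [0,0,0],
    [0,0,0],
    [0,0,0],
    [0,0,0],
    [0,0,0],
    [0,0,0],
    [0,0,0],
    [0,0,0],
    [0,0,0]
  ],
  "dp": [
    [0,0,-1],
    [0,0,-1],
    [0,0,-1],
    [0.61,-0.91,-0.1],
    [0.61,-0.91,-0.1],
    [0.61,-0.91,-0.1],
    [0.61,-0.91,-0.1],
    [0.61,-0.91,-0.1],
    [0.61,-0.91,-0.1],
    [0.61,-0.91,-0.1],
    [0.61,-0.91,-0.1],
    [0.61,-0.91,-0.1],
    [0.61,-0.91,-0.1],
    [0.61,-0.91,-0.1],
    [0.61,-0.91,-0.1],
    [0.61,-0.91,-0.1],
    [0.61,-0.91,-0.1],
    [0.61,-0.91,0],
    [0.61,-0.91,0],
    [0,0,0]
  ],
  "claw": [255,255,255,255,255,255,255,255,255,255,255,255,255,255,255,255,255,255,255,255]
}}

```text
t: 2.6
tool_pos: [0.4496, -0.199, 0.3411]
ee_rot: [-3.139, -0.111, 0.0]
wrist_force: [0.2, -0.4, -0.2]
finger_gap: 0.003
grip_force: 0.0
```

```bash
python3 - <<'E'
from h import *
s=bot.read_state();print(s["t"],s["tool_pos"],R.from_rotvec(s["ee_rot"]).as_matrix())
c=vision.get_calibration("wrist");f=vision.grab_frame("wrist");cv2.imwrite("pics/w1.png",f[:,:,::-1]);np.save("c1.npy",c)
E
```

```text
2.6 [ 0.44964913 -0.19901713  0.34113124] [[ 9.97507040e-01  7.05666552e-02 -2.28734732e-04]
 [ 7.05667471e-02 -9.97506970e-01  4.22535671e-04]
 [-1.98347561e-04 -4.37623373e-04 -9.99999885e-01]]
```

View pics/w1.png

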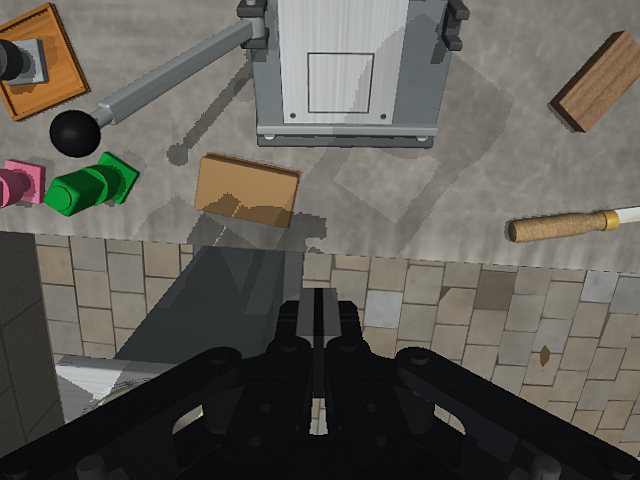

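Wrist view: the outline corners are at about (308,53), (372,53), (374,112) and (308,112), the knob at (75,133). The block lies before the jig and the stamp's tray is top left.

```bash
cat > fit.py <<'E'
from h import *
from scipy.optimize import least_squares
cs,cw=vision.get_calibration("scene"),np.load("c1.npy",allow_pickle=True).item()
g=cv2.cvtColor(cv2.imread("pics/w1.png"),cv2.COLOR_BGR2GRAY)
uw=cv2.cornerSubPix(g,np.float32([[308,53],[372,53],[374,112],[308,112]]),(4,4),(-1,-1),(3,40,.01));print(uw)
us=np.array([(270+(x-400)/3.6,220+y/3.6) for x,y in [(566,128),(606,162),(547,214),(505,180)]])
def M(p): return p[:3],(R.from_euler('z',p[3])*R.from_euler('y',-28,degrees=True)).as_matrix()
q=np.array([[1,1,0],[1,-1,0],[-1,-1,0],[-1,1,0]])*.03
a=np.radians(25)
def kn(p): o,m=M(p); return o+m@[.06,p[4]+.187*np.sin(a),.015+.187*np.cos(a)]
def f(p):
    o,m=M(p);P=o+q@m.T
    return np.r_[3*(proj(cw,P)-uw).ravel(),(proj(cs,P)-us).ravel()]
r=least_squares(lambda p:np.r_[f(p),(proj(cw,kn(p))-[75,133]).ravel()],[.545,-.216,.067,.06,.08]);p=r.x
print("mark",p[:3],"yaw",np.degrees(p[3]),p[4],np.round(r.fun,1)); print("knob",kn(p),"pivot",M(p)[0]+M(p)[1]@[.06,p[4],.015]);print("ztip",M(p)[1])
E
python3 fit.py
```

```text
[[307.5252    52.588318]
 [373.33633   53.19709 ]
 [374.       112.      ]
 [308.27863  111.83891 ]]
mark [ 0.54450173 -0.21401661  0.07062623] yaw 4.379115160893135 0.0743271182451118 [  3.2  -0.2   4.8  -2.3 -12.8  -0.4   4.5   0.5  -2.3  -1.4  -0.7  -1.4
  -0.7  -0.8  -1.4  -1.2   0.1   3.6]
knob [ 0.49925922 -0.06367549  0.2616803 ] pivot [ 0.58462713 -0.1363991   0.11203874]
ztip [[ 8.80369960e-01 -7.63555881e-02 -4.68101011e-01]
 [ 6.74179827e-02  9.97080651e-01 -3.58467773e-02]
 [ 4.69471563e-01  3.46944695e-18  8.82947593e-01]]
```

Emit:
{"api": "send_rows", "payload": {
  "delta_rot": [
    [0,0,0],
    [0,0,0],
    [0,0,0],
    [0,0,0],
    [0,0,0],
    [0,0,0],
    [0,0,0],
    [0,0,0],
    [0,0,0],
    [0,0,0],
    [0,0,0],
    [0,0,0],
    [0,0,0]
  ],
  "dp": [
    [0.3,-0.95,0],
    [0.3,-0.95,0],
    [0.3,-0.95,0],
    [0.3,-0.95,0],
    [0.3,-0.95,0],
    [0.3,-0.95,0],
    [0.3,-0.95,0],
    [0.3,-0.95,0],
    [0,0,0.95],
    [0,0,0.95],
    [0,0,0.95],
    [0,0,0.95],
    [0,0,0]
  ],
  "claw": [255,255,255,255,255,255,255,255,255,255,255,255,255]
}}

```text
t: 4.28
tool_pos: [0.4951, -0.0079, 0.2451]
ee_rot: [-3.139, -0.106, 0.005]
wrist_force: [-0.3, 0.1, 0.6]
finger_gap: 0.0
grip_force: 0.0
```

Emit:
{"api": "send_rows", "payload": {
  "delta_rot": [
    [0,0,0],
    [0,0,0],
    [0,0,0],
    [0,0,0],
    [0,0,0],
    [0,0,0],
    [0,0,0],
    [0,0,0],
    [0,0,0],
    [0,0,0],
    [0,0,0],
    [0,0,0],
    [0,0,0],
    [0,0,0]
  ],
  "dp": [
    [-0.03,0.5,0],
    [-0.03,0.5,0],
    [-0.03,0.5,0],
    [-0.03,0.5,0],
    [-0.03,0.5,0],
    [-0.03,0.5,0],
    [-0.03,0.5,0],
    [-0.03,0.5,0],
    [-0.03,0.5,0],
    [-0.03,0.5,0],
    [-0.03,0.5,0],
    [-0.03,0.5,0],
    [-0.03,0.5,0],
    [0,0,-1]
  ],
  "claw": [255,255,255,255,255,255,255,255,255,255,255,255,255,255]
}}

```text
t: 6.02
tool_pos: [0.4968, -0.1712, 0.2702]
ee_rot: [-3.138, -0.105, 0.005]
wrist_force: [0.8, -0.5, -0.1]
finger_gap: 0.0
grip_force: 0.0
```

Emit:
{"api": "send_rows", "payload": {
  "delta_rot": [
    [0,0,0],
    [0,0,0],
    [0,0,0],
    [0,0,0],
    [0,0,0]
  ],
  "dp": [
    [0.6,0.1,-0.8],
    [0.6,0.1,-0.8],
    [0.6,0.1,-0.8],
    [0.6,0.1,-0.6],
    [0,0,0]
  ],
  "claw": [0,0,0,0,0]
}}

```text
t: 6.65
tool_pos: [0.559, -0.1768, 0.3469]
ee_rot: [3.139, 0.107, 0.002]
wrist_force: [-0.6, 0.6, -0.5]
finger_gap: 0.998
grip_force: 0.0
```

```bash
python3 - <<'E'
from h import *
s=bot.read_state();print(s["t"],s["tool_pos"],s["ee_rot"])
c=vision.get_calibration("wrist");f=vision.grab_frame("wrist");cv2.imwrite("pics/w2.png",f[:,:,::-1]);np.save("c2.npy",c)
E
```

```text
6.65 [ 0.5590251  -0.17684458  0.34687469] [3.13905404e+00 1.06942041e-01 2.46236508e-03]
```

View pics/w2.png

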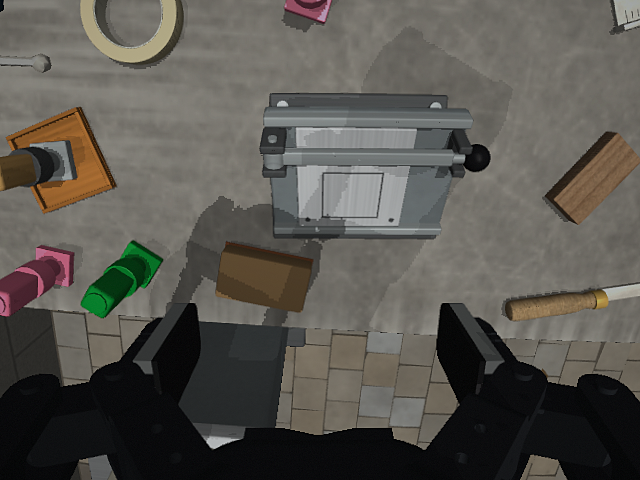

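The bar is down across the plate: pivot at (272,157), knob at (478,158), in the fork. The outline shows at (323,173) to (381,217).

Emit:
{"api": "send_rows", "payload": {
  "delta_rot": [
    [0,0,0],
    [0,0,0],
    [0,0,0],
    [0,0,0],
    [0,0,0],
    [0,0,0],
    [0,0,0],
    [0,0,0],
    [0,0,0],
    [0,0,0],
    [0,0,0],
    [0,0,0],
    [0,0,0],
    [0,0,0]
  ],
  "dp": [
    [-0.03,-0.98,0],
    [-0.03,-0.98,0],
    [-0.03,-0.98,0],
    [-0.03,-0.98,0],
    [-0.03,-0.98,0],
    [-0.03,-0.98,0],
    [-0.03,-0.98,0],
    [-0.03,-0.98,0],
    [-0.03,-0.98,0.3],
    [-0.03,-0.98,0.3],
    [-0.03,-0.98,0.4],
    [-0.03,-0.98,0.4],
    [-0.03,-0.98,0.5],
    [0,0,0]
  ],
  "claw": [0,0,0,0,0,0,0,0,0,0,0,0,0,0]
}}

```text
t: 8.45
tool_pos: [0.5249, 0.1424, 0.2975]
ee_rot: [-3.14, -0.11, 0.004]
wrist_force: [-1.0, 0.3, -0.5]
finger_gap: 1.004
grip_force: 0.0
```

```bash
python3 - <<'E'
from h import *
s=bot.read_state();print(s["t"],s["tool_pos"],s["ee_rot"])
c=vision.get_calibration("wrist");f=vision.grab_frame("wrist");np.save("c3.npy",c)
b=f[:,:,::-1].copy();cv2.imwrite("pics/w3.png",b)
w2=cv2.imread("pics/w2.png")[165:225,315:390];w1=cv2.imread("pics/w1.png")[45:120,300:382]
k=lambda i:cv2.resize(i,(400,int(400*i.shape[0]/i.shape[1])),interpolation=cv2.INTER_CUBIC)
uv=proj(c,[.5535,.1377,.06])[0].astype(int);print(uv)
st=b[max(0,uv[1]-110):uv[1]+110,max(0,uv[0]-130):uv[0]+130];print(max(0,uv[1]-110),max(0,uv[0]-130),st.shape)
o=np.zeros((600,800,3),np.uint8)
A,B,C=k(st),k(w2),k(w1)
o[:A.shape[0],:400]=A;o[:B.shape[0],400:]=B[:];
h=min(600-330,C.shape[0]);o[330:330+h,400:]=C[:h];cv2.imwrite("pics/crop3.png",o)
print(A.shape,B.shape,C.shape)
E
```

```text
8.45 [0.52485719 0.14236932 0.29751925] [-3.13962498 -0.11004404  0.00428766]
[325 155]
45 195 (220, 260, 3)
(338, 400, 3) (320, 400, 3) (365, 400, 3)
```

View pics/crop3.png

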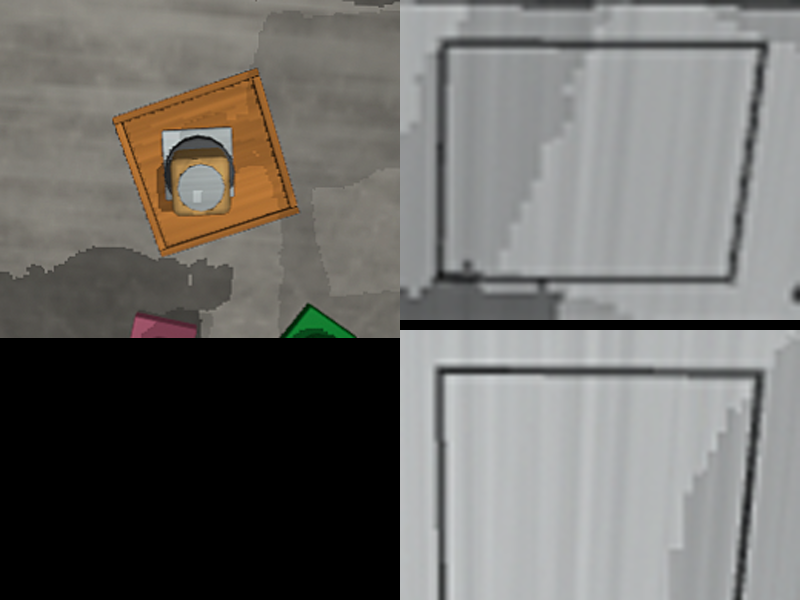

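The left crop shows the stamp upright in the tray: cap centre (201,188), foot back edge (163,129)-(231,127). The right crops give cleaner outline corners, so I'll refit.

```bash
cat > fit2.py <<'E'
from h import *
from scipy.optimize import least_squares
cs=vision.get_calibration("scene");L=lambda n:np.load(n,allow_pickle=True).item()
c1,c2,c3=L("c1.npy"),L("c2.npy"),L("c3.npy")
u1=np.array([(307.8,53.2),(374.2,54),(368.1,111.8),(308.4,111.8)])-.4
u2=np.array([(323.06,173.25),(383.6,173.6),(377.4,217.7),(322.5,217.1)])-.4
us=np.array([(270+(x-400)/3.6,220+y/3.6) for x,y in [(566,128),(606,162),(547,214),(505,180)]])-.4
def M(p): return p[:3],(R.from_euler('z',p[3])*R.from_euler('y',-28,degrees=True)).as_matrix()
q=np.array([[1,1,0],[1,-1,0],[-1,-1,0],[-1,1,0]])*.03
def f(p):
    o,m=M(p);P=o+q@m.T
    return np.r_[2*(proj(c1,P)-u1).ravel(),2*(proj(c2,P)-u2).ravel(),.5*(proj(cs,P)-us).ravel()]
r=least_squares(f,[.545,-.216,.067,.06])
p=r.x;print("mark",p[:3],"yaw",np.degrees(p[3]),np.round(r.fun,1))
A=lambda l:[(195+x/1.5385-.2,45+y/1.5385-.2) for x,y in l]
print("cap",onz(c3,A([(201,188)]),.121))
e=onz(c3,A([(163,129),(231,127)]),.017);d=e[0]-e[1];print("foot back edge",e,np.linalg.norm(d),"yaw",np.degrees(np.arctan2(d[1],d[0]))-90)
h=onz(c3,A([(173,212),(230,212)]),.115);d=h[0]-h[1];print("handle",np.linalg.norm(d),np.degrees(np.arctan2(d[1],d[0]))-90)
t=onz(c3,A([(113,120),(259,70),(298,212),(162,254)]),.012);print("tray",t.mean(0))
E
python3 fit2.py
```

```text
mark [ 0.5443758  -0.21282439  0.06807949] yaw 3.6762683369679836 [ 0.6 -0.7 -0.4 -0.8  0.4  1.6  0.6  0.5 -0.1 -0.4 -0.3 -0.4 -0.5 -0.3
 -0.3  0.4 -1.  -0.2 -0.3 -0.2 -0.4  0.1 -0.6 -0.2]
cap [[0.55227791 0.13836283 0.121     ]]
foot back edge [[0.57365832 0.16294435 0.017     ]
 [0.57807926 0.11895984 0.017     ]] 0.044206128885623495 yaw 5.739601819269154
handle 0.02948881811930043 4.079507074462413
tray [0.55133217 0.13168323 0.012     ]
```

Emit:
{"api": "send_rows", "payload": {
  "delta_rot": [
    [0,0,-0.12],
    [0,0,0],
    [0,0,0],
    [0,0,0],
    [0,0,0],
    [0,0,0],
    [0,0,0],
    [0,0,0],
    [0,0,0],
    [0,0,0],
    [0,0,0],
    [0,0,0]
  ],
  "dp": [
    [0.54,0.12,0.6],
    [0.54,0.12,0.6],
    [0,0,0.8],
    [0,0,1],
    [0,0,1],
    [0,0,1],
    [0,0,1],
    [0,0,0.9],
    [0,0,0.8],
    [0,0,0.7],
    [0,0,0.58],
    [0,0,0]
  ],
  "claw": [0,0,0,0,0,0,0,0,0,0,0,0]
}}

```text
t: 10.0
tool_pos: [0.5538, 0.1364, 0.0728]
ee_rot: [3.139, 0.132, -0.004]
wrist_force: [0.4, -0.2, 0.2]
finger_gap: 1.001
grip_force: 0.0
```

Emit:
{"api": "send_rows", "payload": {
  "delta_rot": [
    [0,0,0],
    [0,0,0],
    [0,0,0],
    [0,0,0],
    [0,0,0]
  ],
  "dp": [
    [0,0,0],
    [0,0,0],
    [0,0,0],
    [0,0,0],
    [0,0,0]
  ],
  "claw": [255,255,255,255,255],
  "force": 80
}}

```text
t: 10.62
tool_pos: [0.5544, 0.137, 0.0746]
ee_rot: [-3.139, -0.133, -0.001]
wrist_force: [-0.5, 1.1, 4.5]
finger_gap: 0.343
grip_force: 79.2
```

Emit:
{"api": "send_rows", "payload": {
  "delta_rot": [
    [0,0,0],
    [0,0,0],
    [0,0,0],
    [0,0,0.07],
    [0,0,0.07],
    [0,0,0],
    [0,0,0],
    [0,0,0],
    [0,0,0],
    [0,0,0],
    [0,0,0],
    [0,0,0],
    [0,0,0],
    [0,0,0],
    [0,0,0],
    [0,0,0],
    [0,0,0],
    [0,0,0],
    [0,0,0],
    [0,0,0]
  ],
  "dp": [
    [0,0,-0.4],
    [0,0,-0.8],
    [0,0,-0.8],
    [0,0,-0.8],
    [0,0,-1],
    [0,0,-1],
    [0,0,-1],
    [0,0,-1],
    [-0.337,0.93,0],
    [-0.337,0.93,0],
    [-0.337,0.93,0],
    [-0.337,0.93,0],
    [-0.337,0.93,0],
    [-0.337,0.93,0],
    [-0.337,0.93,0],
    [-0.337,0.93,0],
    [-0.337,0.93,0],
    [-0.337,0.93,0],
    [-0.337,0.93,0],
    [-0.337,0.93,0]
  ],
  "claw": [255,255,255,255,255,255,255,255,255,255,255,255,255,255,255,255,255,255,255,255]
}}

```text
t: 13.12
tool_pos: [0.4708, -0.1487, 0.2446]
ee_rot: [-3.14, -0.102, 0.001]
wrist_force: [-0.3, 0.4, -2.3]
finger_gap: 0.348
grip_force: 79.1
```

Emit:
{"api": "send_rows", "payload": {
  "delta_rot": [
    [0,0,0],
    [0,0,0],
    [0,0,0],
    [0,0.5,0],
    [0,0.7,0],
    [0,0.7,0],
    [0,0.7,0],
    [0,0.6,0],
    [0,0.3,0],
    [0,0,0],
    [0,0,0],
    [0,0,0]
  ],
  "dp": [
    [-0.337,0.93,0],
    [-0.337,0.93,0],
    [-0.337,0.93,0],
    [0,0,0],
    [0,0,0],
    [0,0,0],
    [0,0,0],
    [0,0,0],
    [0,0,0],
    [0,0,0.8],
    [0,0,0.6],
    [0,0,0]
  ],
  "claw": [255,255,255,255,255,255,255,255,255,255,255,255]
}}

```text
t: 14.62
tool_pos: [0.4669, -0.2177, 0.2129]
ee_rot: [-3.03, -0.099, -0.754]
wrist_force: [-0.7, 0.3, -2.8]
finger_gap: 0.341
grip_force: 78.7
```

```bash
python3 - <<'E'
from h import *
s=bot.read_state();print(s["t"],s["tool_pos"],s["wrist_force"])
T=R.from_rotvec(s["ee_rot"]).as_matrix();p=s["tool_pos"]
m=(R.from_euler('z',3.68,degrees=True)*R.from_euler('y',-28,degrees=True)).as_matrix();o=np.array([.5444,-.2128,.068])
print("in mark",m.T@(p-o),"\n",m.T@T@np.diag([1,-1,-1]))
c=vision.get_calibration("wrist");f=vision.grab_frame("wrist")[:,:,::-1].copy();np.save("c4.npy",c);cv2.imwrite("pics/w4.png",f)
q=np.array([[1,1,0],[1,-1,0],[-1,-1,0],[-1,1,0]])
P=proj(c,o+(q*.03)@m.T);F=proj(c,p+(q*[.023,-.023,0]+[-.0018,0,.0696])@T.T)
print("outline",P,"foot",F)
u=P.mean(0).astype(int);x0,y0=max(0,u[0]-130),max(0,u[1]-100);print(x0,y0)
cv2.imwrite("pics/crop4.png",cv2.resize(f[y0:y0+200,x0:x0+260],None,fx=3,fy=3,interpolation=cv2.INTER_CUBIC))
E
```

```text
14.625 [ 0.46686995 -0.21767586  0.21289091] [-0.7456984   0.27271482 -2.82583058]
in mark [-5.67982634e-04  1.10378566e-04  1.64401110e-01] 
 [[ 9.99999086e-01 -7.85595185e-04  1.10021401e-03]
 [ 7.87783453e-04  9.99997710e-01 -1.98992776e-03]
 [-1.09864822e-03  1.99079268e-03  9.99997415e-01]]
outline [[278.30221986 165.11017879]
 [358.9035278  165.28093065]
 [356.61058009 241.70063113]
 [280.26883327 241.51999163]] foot [[274.53389943 208.38330159]
 [361.23917879 208.46996478]
 [358.59713396 287.7549935 ]
 [277.03824896 287.67528589]]
188 103
```

View pics/crop4.png

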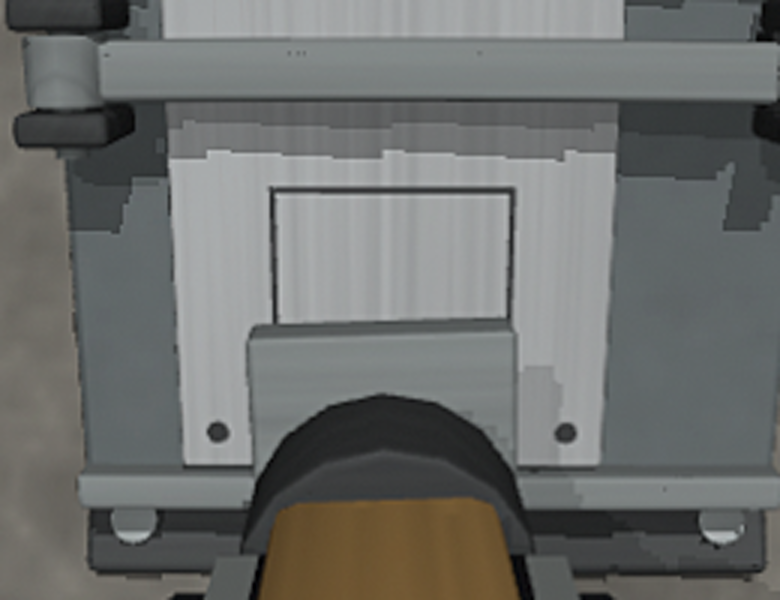

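The outline's upper corners are at (278.3,165.6) and (359.6,165.7), which matches the prediction. The foot's front lower edge looks shifted by about 2 px and turned slightly, so I'll measure it.

```bash
python3 - <<'E'
from h import *
g=cv2.cvtColor(cv2.imread("pics/w4.png"),cv2.COLOR_BGR2GRAY).astype(float)
c=np.load("c4.npy",allow_pickle=True).item()
s=bot.read_state();T=R.from_rotvec(s["ee_rot"]).as_matrix();p=s["tool_pos"]
# foot front edges : row profile for columns
for x in (276,280,290,300,315,330,345,352,356): print(x,g[203:222,x].astype(int))
for y in (216,220,226,232): print(y,g[y,266:278].astype(int),g[y,352:366].astype(int))
E
```

```text
276 [167 167 167 166 166 166 170 158  91  84  89  88 102 136 136 130 129 130
 130]
280 [112 110 111 112 106  86  95  93  80  88  89  88 104 138 135 130 130 130
 130]
290 [164 164 164 164 165 166 163 133  77  88  89  91 117 143 133 130 130 131
 131]
300 [161 161 160 161 161 164 157 111  82  90  88  95 125 139 131 129 130 130
 131]
315 [167 167 166 167 167 172 156  74  88  90  89 108 140 136 131 129 131 131
 132]
330 [161 162 161 162 164 157 111  81  90  88  94 125 143 133 130 131 131 132
 133]
345 [157 157 157 158 161 150  85  87  91  89 104 139 137 131 131 132 132 132
 133]
352 [158 158 158 159 163 150  77  89  90  88 107 143 135 131 131 132 132 133
 134]
356 [142 142 142 143 144 126  78  89  89  93 119 145 134 130 131 132 133 134
 134]
216 [165 165 168 161 122 109 128 130 131 133 136 136] [131 130 130 130 130 131 123 100 126 168 163 163 164 163]
220 [165 166 169 151  90 116 129 131 129 130 130 130] [133 134 134 134 134 134 128 103 127 167 162 162 164 163]
226 [165 165 169 151  97 108 125 132 130 130 129 130] [129 129 128 128 129 129 122 100 122 164 153 141 143 143]
232 [163 164 163 168 152  98 119 130 129 129 129 128] [128 128 129 128 129 130 123 107 121 146 144 143 145 144]
```

```bash
python3 - <<'E'
from h import *
c=np.load("c4.npy",allow_pickle=True).item()
s=bot.read_state();T=R.from_rotvec(s["ee_rot"]).as_matrix();p=s["tool_pos"]
def tf(uv,z): return (onplane(c,uv,p+T[:,2]*z,T[:,2])-p)@T*1000
print("upper corners/edges",tf([(270,215.4),(360.2,213),(270.8,232),(360.6,232)],.0576)); print("lower edge",tf([(276,210.6),(356,208.2)],.0696))
o,d=ray(c,[(278.4,165.3),(359.4,165.4)]);m=(R.from_euler('z',3.68,degrees=True)*R.from_euler('y',-28,degrees=True)).as_matrix();print("outline in mark",(onplane(c,[(278.4,165.3),(359.4,165.4)],np.array([.5444,-.2128,.068]),m[:,2])-[.5444,-.2128,.068])@m*1000)
E
```

```text
upper corners/edges [[ 20.39474902 -24.23583693  57.6       ]
 [ 21.68074288  21.00676617  57.6       ]
 [ 11.66635291 -24.1191491   57.6       ]
 [ 11.71187577  21.51535736  57.6       ]]
lower edge [[ 19.8178721  -22.41428287  69.6       ]
 [ 21.16645327  19.96105787  69.6       ]]
outline in mark [[ 2.98584678e+01  2.99305397e+01 -1.18694033e-14]
 [ 2.99129261e+01 -3.03725564e+01  2.68920526e-14]]
```

```bash
python3 - <<'E'
from h import *
c=np.load("c4.npy",allow_pickle=True).item();f=cv2.imread("pics/w4.png")
s=bot.read_state();T=R.from_rotvec(s["ee_rot"]).as_matrix();p=s["tool_pos"]
h=cv2.cvtColor(f,cv2.COLOR_BGR2HSV)
b=((h[...,0]<22)&(h[...,1]>90)&(h[...,2]>60))
for y in (275,285,295,305,320,340):
    x=np.where(b[y,240:400])[0]+240; print(y,(x.min(),x.max()) if len(x) else None)
# plane of the handle's +x face: tool x = 15-2.3mm
for y in (275,285,295,305,320):
    x=np.where(b[y,240:400])[0]+240
    if len(x): print((onplane(c,[(x.min()-.5,y),(x.max()+.5,y)],p+T[:,0]*.0127,T[:,0])-p)@T*1000)
E
```

```text
275 (np.int64(280), np.int64(353))
285 (np.int64(277), np.int64(356))
295 (np.int64(276), np.int64(359))
305 (np.int64(274), np.int64(361))
320 (np.int64(271), np.int64(365))
340 (np.int64(266), np.int64(370))
[[ 12.7        -14.49922312   0.08872116]
 [ 12.7         13.21948739   0.16206489]]
[[ 12.7        -14.76280678  -8.85742211]
 [ 12.7         13.56040976  -8.78507954]]
[[ 12.7        -14.32813041 -16.8730006 ]
 [ 12.7         13.86680952 -16.80693423]]
[[ 12.7        -14.25653658 -24.10409832]
 [ 12.7         13.82429302 -24.04074404]]
[[ 12.7        -14.16296565 -33.71500604]
 [ 12.7         14.06691485 -33.65683565]]
```

Emit:
{"api": "send_rows", "payload": {
  "delta_rot": [
    [-0.05,0,0.1],
    [-0.05,0,0.1],
    [0,0,0],
    [0,0,0],
    [0,0,0],
    [0,0,0],
    [0,0,0],
    [0,0,0],
    [0,0,0],
    [0,0,0]
  ],
  "dp": [
    [0.06,0.01,0.2],
    [0.06,0.01,0.5],
    [0,0,0.7],
    [0,0,0.7],
    [0,0,0.5],
    [0,0,0.3],
    [0,0,0.2],
    [0,0,0.1],
    [0,0,0],
    [0,0,0]
  ],
  "claw": [255,255,255,255,255,255,255,255,255,255]
}}

```text
t: 15.92
tool_pos: [0.5073, -0.2172, 0.1444]
ee_rot: [-3.039, -0.051, -0.758]
wrist_force: [-0.2, 0.0, -2.7]
finger_gap: 0.343
grip_force: 78.9
```

```bash
cat > st.py <<'E'
from h import *
s=bot.read_state();T=R.from_rotvec(s["ee_rot"]).as_matrix();p=s["tool_pos"]
m=(R.from_euler('z',3.68,degrees=True)*R.from_euler('y',-28,degrees=True)).as_matrix();o=np.array([.5444,-.2128,.068])
def rep():
    print("t",s["t"],"in mark mm",np.round(m.T@(p-o)*1000,2),"F mark",np.round(m.T@s["wrist_force"],2),"tq mark",np.round(m.T@s["torque"],3),"rv deg",np.round(R.from_matrix(m.T@T@np.diag([1,-1,-1])).as_rotvec(degrees=True),2))
E
python3 - <<'E'
from st import *
rep()
c=vision.get_calibration("wrist");f=vision.grab_frame("wrist")[:,:,::-1].copy();np.save("c5.npy",c);cv2.imwrite("pics/w5.png",f)
q=np.array([[1,1,0],[1,-1,0],[-1,-1,0],[-1,1,0]])
P=proj(c,o+(q*.03)@m.T);print(np.round(P,1));u=P[:2].mean(0).astype(int);x0,y0=u[0]-100,u[1]-40;print(x0,y0)
cv2.imwrite("pics/crop5.png",cv2.resize(f[y0:y0+150,x0:x0+200],None,fx=4,fy=4,interpolation=cv2.INTER_CUBIC))
E
```

```text
t 15.925 in mark mm [ 2.95 -2.04 84.96] F mark [-1.47  0.03 -2.29] tq mark [0.012 0.491 0.   ] rv deg [-0.79 -0.01 -1.56]
[[257.5 193.5]
 [364.1 190.4]
 [363.4 287.9]
 [264.4 290.9]]
210 151
```

View pics/crop5.png

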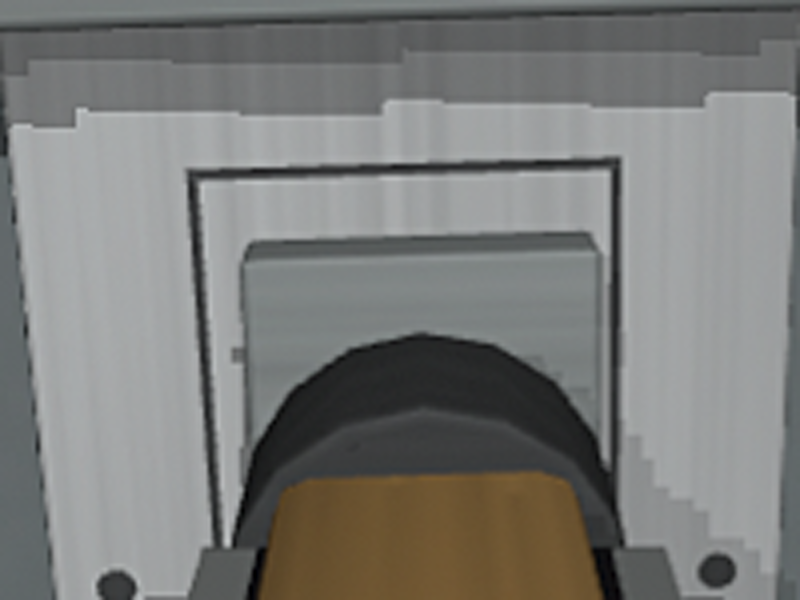

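```bash
python3 - <<'E'
from st import *
c=np.load("c5.npy",allow_pickle=True).item()
def mk(uv,z): return (onplane(c,np.array(uv)-.4,o+m[:,2]*z,m[:,2])-o)@m*1000
print("lower",mk([(271.6,212.5),(358.7,209.8)],.0154));print("upper",mk([(270.75,217),(360.25,213.75),(271.2,251),(360,251)],.0274));print("outl",mk([(258,194.2),(364.2,191.2)],0))
E
```

```text
lower [[ 22.90782212  21.21827264  15.4       ]
 [ 23.00868869 -25.08100292  15.4       ]]
upper [[ 23.64578546  20.46226257  27.4       ]
 [ 23.98943356 -24.57520426  27.4       ]
 [  5.51468168  21.32447907  27.4       ]
 [  4.08801276 -24.51768284  27.4       ]]
outl [[ 2.98277967e+01  2.99422419e+01 -1.86714288e-14]
 [ 2.97938697e+01 -2.98262740e+01  2.74738341e-14]]
```

Emit:
{"api": "send_rows", "payload": {
  "delta_rot": [
    [0,0,0],
    [0,0,0],
    [0,0,0],
    [0,0,0],
    [0,0,0],
    [0,0,0],
    [0,0,0],
    [0,0,0],
    [0,0,0],
    [0,0,0]
  ],
  "dp": [
    [0,-0.08,0],
    [0,-0.003,0.2],
    [0,-0.003,0.2],
    [0,0,0.08],
    [0,-0.001,0.05],
    [0,-0.001,0.04],
    [0,0,0.04],
    [0,-0.001,0.04],
    [0,-0.001,0.04],
    [0,0,0]
  ],
  "claw": [255,255,255,255,255,255,255,255,255,255]
}}

```text
t: 17.23
tool_pos: [0.5153, -0.2146, 0.129]
ee_rot: [-3.039, -0.051, -0.758]
wrist_force: [-3.1, -0.6, 2.0]
finger_gap: 0.345
grip_force: 79.4
```

```bash
python3 -c "
from st import *
rep()"
```

```text
t 17.225 in mark mm [2.920e+00 5.000e-02 6.752e+01] F mark [-1.87 -0.4   3.22] tq mark [ 0.009  0.575 -0.054] rv deg [-0.78 -0.   -1.56]
```

Emit:
{"api": "send_rows", "payload": {
  "delta_rot": [
    [0,0,0],
    [0,0,0],
    [0,0,0],
    [0,0,0],
    [0,0,0],
    [0,0,0],
    [0,0,0],
    [0,0,0],
    [0,0,0]
  ],
  "dp": [
    [0,0,0.04],
    [0,-0.001,0.04],
    [0,0,0.04],
    [0,-0.001,0.04],
    [0,-0.001,0.04],
    [0,0,0.04],
    [0,-0.001,0.04],
    [0,0,0.04],
    [0,0,0]
  ],
  "claw": [255,255,255,255,255,255,255,255,255]
}}

```text
t: 18.35
tool_pos: [0.5191, -0.2144, 0.1218]
ee_rot: [-3.039, -0.051, -0.758]
wrist_force: [-6.2, -0.9, 4.8]
finger_gap: 0.344
grip_force: 79.8
```

```bash
python3 -c "
from st import *
rep()
for i in range(4):
    vision.grab_frame('side');s2=bot.read_state();print(np.round(m.T@s2['wrist_force'],2),np.round(m.T@s2['torque'],3))"
```

```text
t 18.35 in mark mm [2.890e+00 5.000e-02 5.942e+01] F mark [-3.22 -0.46  7.15] tq mark [ 0.05   0.678 -0.013] rv deg [-0.78  0.   -1.56]
[-2.68 -0.63  6.58] [-0.009  0.67  -0.029]
[-3.59  0.63  7.7 ] [-0.024  0.681 -0.061]
[-3.37  0.58  7.44] [ 0.031  0.675 -0.023]
[-2.89  0.54  7.67] [0.005 0.698 0.02 ]
```

Emit:
{"api": "send_rows", "payload": {
  "delta_rot": [
    [0,0,0],
    [0,0,0],
    [0,0,0]
  ],
  "dp": [
    [0,0,0.03],
    [0,-0.001,0.02],
    [0,0,0]
  ],
  "claw": [255,255,255]
}}

```text
t: 18.92
tool_pos: [0.5197, -0.2143, 0.1208]
ee_rot: [-3.039, -0.051, -0.758]
wrist_force: [-6.8, -0.2, 5.4]
finger_gap: 0.345
grip_force: 79.8
```

```bash
python3 -c "
from st import *
rep();L=[]
for i in range(8):
    f=vision.grab_frame('wrist');s2=bot.read_state();L.append(np.r_[m.T@s2['wrist_force'],m.T@s2['torque']])
print(np.mean(L,0).round(3));c=vision.get_calibration('wrist');np.save('c6.npy',c)
cv2.imwrite('pics/w6.png',f[:,:,::-1]);cv2.imwrite('pics/crop6.png',cv2.resize(f[150:300,210:410,::-1],None,fx=4,fy=4,interpolation=cv2.INTER_CUBIC))"
```

```text
t 18.925 in mark mm [ 2.9   0.06 58.21] F mark [-3.45  0.26  7.91] tq mark [ 0.017  0.772 -0.001] rv deg [-0.78 -0.   -1.56]
[-3.236e+00  3.950e-01  7.760e+00 -8.000e-03  7.180e-01  7.000e-03]
```

View pics/crop6.png

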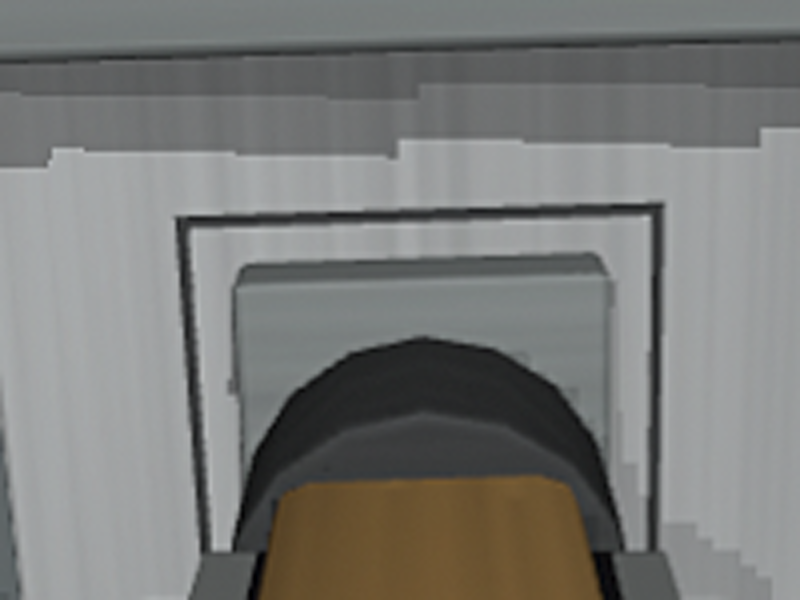

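Foot parallel to the outline and centred, with even gaps of about 43 and 45 px left and right. I'll push a touch further and hold.

Emit:
{"api": "send_rows", "payload": {
  "delta_rot": [
    [0,0,0],
    [0,0,0],
    [0,0,0],
    [0,0,0],
    [0,0,0],
    [0,0,0],
    [0,0,0],
    [0,0,0],
    [0,0,0],
    [0,0,0]
  ],
  "dp": [
    [0,0,0.02],
    [0,0,0],
    [0,0,0],
    [0,0,0],
    [0,0,0],
    [0,0,0],
    [0,0,0],
    [0,0,0],
    [0,0,0],
    [0,0,0]
  ],
  "claw": [255,255,255,255,255,255,255,255,255,255]
}}

```text
t: 20.58
tool_pos: [0.5199, -0.2143, 0.1203]
ee_rot: [-3.039, -0.051, -0.758]
wrist_force: [-7.4, -1.1, 5.5]
finger_gap: 0.342
grip_force: 79.9
```

```bash
python3 -c "
from st import *
rep();L=[]
for i in range(6):
    vision.grab_frame('side');s2=bot.read_state();L.append(np.r_[m.T@s2['wrist_force'],m.T@s2['torque']])
print(np.mean(L,0).round(3))"
```

```text
t 20.575 in mark mm [2.880e+00 3.000e-02 5.774e+01] F mark [-3.99 -0.65  8.35] tq mark [ 0.032  0.732 -0.036] rv deg [-0.78 -0.   -1.56]
[-3.618  0.182  8.088  0.016  0.709 -0.029]
```

Emit:
{"api": "send_rows", "payload": {
  "delta_rot": [
    [0,0,0],
    [0,0,0],
    [0,0,0],
    [0,0,0],
    [0,0,0],
    [0,0,0],
    [0,0,0],
    [0,0,0],
    [0,0,0],
    [0,0,0],
    [0,0,0],
    [0,0,0],
    [0,0,0],
    [0,0,0],
    [0,0,0],
    [0,0,0],
    [0,0,0]
  ],
  "dp": [
    [0,0.001,-0.06],
    [0,0.001,-0.06],
    [0,0.001,-0.06],
    [0,0.001,-0.06],
    [0,0.001,-0.06],
    [0,0.001,-0.06],
    [0,0.001,-0.06],
    [0,0.001,-0.06],
    [0,0.001,-0.08],
    [0,0.002,-0.2],
    [0,0,-0.4],
    [0,0,-0.6],
    [0,0,-0.8],
    [0,0,-0.8],
    [0,0,-0.8],
    [0,0,-0.8],
    [0,0,-0.6]
  ],
  "claw": [255,255,255,255,255,255,255,255,255,255,255,255,255,255,255,255,255]
}}

```text
t: 23.0
tool_pos: [0.4539, -0.2169, 0.2442]
ee_rot: [-3.04, -0.051, -0.758]
wrist_force: [-0.2, -0.4, -3.2]
finger_gap: 0.343
grip_force: 79.1
```

Emit:
{"api": "send_rows", "payload": {
  "delta_rot": [
    [0,-0.5,0],
    [0,-0.7,0],
    [0,-0.7,0],
    [0,-0.7,0],
    [0,-0.6,0],
    [0.1,-0.3,0],
    [0,0,0]
  ],
  "dp": [
    [0,0,0],
    [0,0,0],
    [0,0,0],
    [0,0,0],
    [0,0,0],
    [0,0,0],
    [0,0,0]
  ],
  "claw": [255,255,255,255,255,255,255]
}}

```text
t: 23.88
tool_pos: [0.4549, -0.2171, 0.2433]
ee_rot: [-3.127, -0.053, 0.0]
wrist_force: [0.1, -0.5, -3.3]
finger_gap: 0.344
grip_force: 79.0
```

```bash
python3 - <<'E'
from st import *
print(s["t"],p,T.round(4))
tgt=np.array([.5515,.1335,.26]);print("to go tool units",(T.T@(tgt-p)/.025).round(2))
E
```

```text
23.875 [ 0.45488236 -0.21712025  0.2433255 ] [[ 9.994e-01  3.380e-02 -4.000e-04]
 [ 3.380e-02 -9.993e-01  1.400e-02]
 [ 1.000e-04 -1.400e-02 -9.999e-01]]
to go tool units [  4.34 -13.89  -0.47]
```

Emit:
{"api": "send_rows", "payload": {
  "delta_rot": [
    [-0.1,0,0],
    [-0.1,0,0],
    [0,0,0],
    [0,0,0],
    [0,0,0],
    [0,0,0],
    [0,0,0],
    [0,0,0],
    [0,0,0],
    [0,0,0],
    [0,0,0],
    [0,0,0],
    [0,0,0],
    [0,0,0],
    [0,0,0],
    [0,0,0]
  ],
  "dp": [
    [0.296,-0.927,-0.03],
    [0.296,-0.927,-0.03],
    [0.296,-0.927,-0.03],
    [0.296,-0.927,-0.03],
    [0.296,-0.927,-0.03],
    [0.296,-0.927,-0.03],
    [0.296,-0.927,-0.03],
    [0.296,-0.927,-0.03],
    [0.296,-0.927,-0.03],
    [0.296,-0.927,-0.03],
    [0.296,-0.927,-0.03],
    [0.296,-0.927,-0.03],
    [0.296,-0.927,-0.03],
    [0.296,-0.927,-0.03],
    [0.296,-0.927,-0.03],
    [0,0,0]
  ],
  "claw": [255,255,255,255,255,255,255,255,255,255,255,255,255,255,255,255]
}}

```text
t: 25.88
tool_pos: [0.5537, 0.1352, 0.2509]
ee_rot: [3.128, 0.055, 0.002]
wrist_force: [-0.4, -0.4, -3.1]
finger_gap: 0.339
grip_force: 79.3
```

```bash
python3 - <<'E'
from st import *
print(s["t"],p,T.round(4))
tgt=np.array([.554,.134,.08]);print("to go tool units",(T.T@(tgt-p)/.025).round(2))
E
```

```text
25.875 [0.55366302 0.13515021 0.25091887] [[ 0.9994  0.0349  0.0016]
 [ 0.0349 -0.9993 -0.0128]
 [ 0.0011  0.0128 -0.9999]]
to go tool units [ 0.   -0.04  6.84]
```

Emit:
{"api": "send_rows", "payload": {
  "delta_rot": [
    [0,0,0],
    [0,0,0],
    [0,0,0],
    [0,0,0],
    [0,0,0],
    [0,0,0],
    [0,0,0],
    [0,0,0],
    [0,0,0],
    [0,0,0],
    [0,0,0],
    [0,0,0],
    [0,0,0],
    [0,0,0]
  ],
  "dp": [
    [0,-0.04,0.6],
    [0,0,0.9],
    [0,0,0.9],
    [0,0,0.9],
    [0,0,0.9],
    [0,0,0.9],
    [0,0,0.8],
    [0,0,0.5],
    [0,0,0.3],
    [0,0,0.12],
    [0,0,0.07],
    [0,0,0.06],
    [0,0,0.04],
    [0,0,0]
  ],
  "claw": [255,255,255,255,255,255,255,255,255,255,255,255,255,255]
}}

```text
t: 27.62
tool_pos: [0.5538, 0.1331, 0.076]
ee_rot: [3.128, 0.053, 0.0]
wrist_force: [1.0, -1.1, -3.1]
finger_gap: 0.344
grip_force: 79.2
```

Emit:
{"api": "send_rows", "payload": {
  "delta_rot": [
    [0,0,0],
    [0,0,0],
    [0,0,0],
    [0,0,0]
  ],
  "dp": [
    [0,0,0.04],
    [0,0,0.03],
    [0,0,0],
    [0,0,0]
  ],
  "claw": [255,255,255,255]
}}

```text
t: 28.12
tool_pos: [0.5539, 0.1331, 0.0743]
ee_rot: [3.128, 0.053, 0.001]
wrist_force: [-1.1, 0.3, 4.3]
finger_gap: 0.341
grip_force: 79.7
```

Emit:
{"api": "send_rows", "payload": {
  "delta_rot": [
    [0,0,0],
    [0,0,0],
    [0,0,0],
    [0,0,0],
    [0,0,0],
    [0,0,0]
  ],
  "dp": [
    [0,0,-0.01],
    [0,0,0],
    [0,0,0],
    [0,0,0],
    [0,0,0],
    [0,0,0]
  ],
  "claw": [255,150,100,0,0,0]
}}

```text
t: 28.88
tool_pos: [0.5538, 0.1331, 0.0744]
ee_rot: [3.128, 0.053, 0.0]
wrist_force: [0.1, 0.4, 0.2]
finger_gap: 0.998
grip_force: 0.0
```

Emit:
{"api": "send_rows", "payload": {
  "delta_rot": [
    [0,0,0],
    [0,0,0],
    [0,0,0],
    [0,0,0],
    [0,0,0],
    [0,0,0],
    [0,0,0],
    [0,0,0],
    [0,0,0],
    [0,0,0]
  ],
  "dp": [
    [0,0,-0.2],
    [0,0,-0.5],
    [0,0,-1],
    [0,0,-1],
    [0,0,-1],
    [0,0,-1],
    [0,0,-1],
    [0,0,-1],
    [0,0,-1],
    [0,0,0]
  ],
  "claw": [0,0,0,0,0,0,0,0,0,0]
}}

```text
t: 30.12
tool_pos: [0.5546, 0.1358, 0.2696]
ee_rot: [3.128, 0.053, 0.007]
wrist_force: [0.1, 0.3, -0.6]
finger_gap: 1.001
grip_force: 0.0
```

```bash
python3 - <<'E'
from st import *
print(s["t"],p,s["wrist_force"])
f=vision.grab_frame("side")[180:400,250:420,::-1];g=vision.grab_frame("wrist")[:,:,::-1]
a=cv2.resize(f,(440,569),interpolation=cv2.INTER_CUBIC);o=np.zeros((569,800,3),np.uint8);o[:,:440]=a;o[:270,440:]=cv2.resize(g,(360,270));cv2.imwrite("pics/end.png",o)
E
```

```text
30.125 [0.55457528 0.13578503 0.26960689] [ 0.07095916  0.31908489 -0.5922671 ]
```

View pics/end.png

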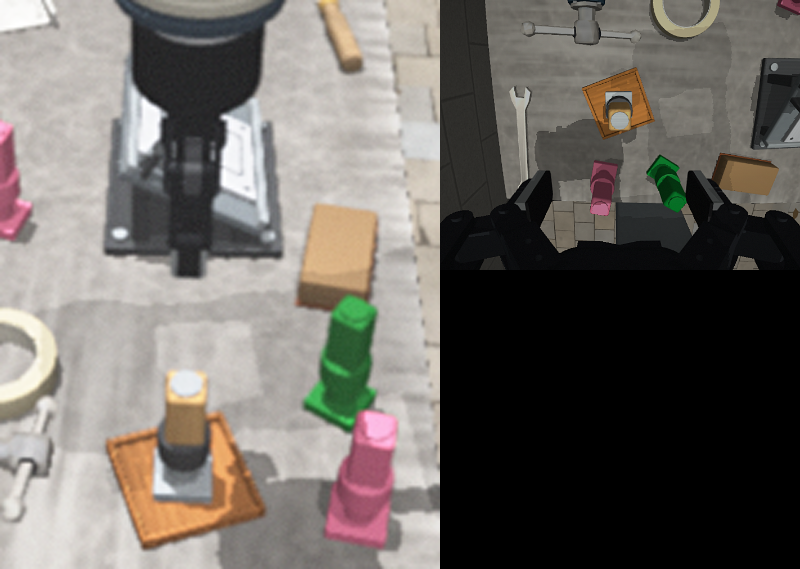

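The stamp stands upright in the tray at (185,440), the bystanders haven't moved, and the gripper is clear.

```bash
python3 -c "
from cell import bot
print(bot.sign_off())"
```

```text
the job is handed in; nothing more can be done
None
```

The job is handed in at about 30 s. The bar is down in its catch. The stamp was pressed centred and parallel in the outline, about 11 of 12 mm home going by the wrist force, held for over a second and lifted straight off. It now stands upright in its tray.

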